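# Feel along the sprung seal of an under-stair cupboard door

## Task

Check the black sprung seal on the white cupboard door by touch: with the fingertips, stroke lightly along the top of it from the green-dot end, round the bend, to the red-dot end, in one go without lifting off on the way, so that the seal sinks a few millimetres but is never pushed right home. Then take the hand clear so that the seal springs back up. Pick nothing up and leave the other things where they are.

Things in the scene. Friction and masses are not known exactly. Their poses are not given: they have to be found in the camera images.
- door: White cupboard door lying flat on the bench, inner face up, fixed, 18 mm thick, five-sided, about 390 mm (its y) by 260 mm (its x). Origin near its middle on its underside; its x points to the edge that carries the seal. The seal near that edge runs first along the door's +y, then after a bend 30 degrees towards its -x.
- lip: Black rubber-coated seal bar, 14 mm wide, one rigid bent piece 296 mm long in all, its flat top 37 mm above the bench at rest. It sinks straight down as one piece when pressed anywhere; springs lift it again. On both sides, 8 to 14 mm from its centre line, fixed aluminium rails stand on the door, tops 28 mm above the bench. Frame as the door's.
- seal (a joint): How far the seal bar is pressed down, m: 0 at rest, grows as it sinks, hard stop at 0.0085. Springs: it starts to sink at about 1.3 N and then needs about 0.7 N per mm (4 mm at about 4 N).
- m0 (a point): Point on the seal's centre line at the height of its top at rest (37 mm): the start of the stroke, at the green-dot end (green 20 mm dot sticker on the door 30 mm beyond this point; the bar ends 8 mm beyond it).
- m1 (a point): Point on the seal's centre line at the height of its top at rest (37 mm): 40 mm along.
- m2 (a point): Point on the seal's centre line at the height of its top at rest (37 mm): 80 mm along.
- m3 (a point): Point on the seal's centre line at the height of its top at rest (37 mm): the bend, 120 mm along.
- m4 (a point): Point on the seal's centre line at the height of its top at rest (37 mm): 160 mm along, 40 mm past the bend.
- m5 (a point): Point on the seal's centre line at the height of its top at rest (37 mm): 200 mm along.
- m6 (a point): Point on the seal's centre line at the height of its top at rest (37 mm): 240 mm along.
- m7 (a point): Point on the seal's centre line at the height of its top at rest (37 mm): the finish of the stroke, 280 mm along, at the red-dot end (red 20 mm dot sticker 30 mm beyond).
- knob: loose brass knob, 32 mm wide, 28 mm high, standing on the door; origin at its underside. Leave alone.
- hinge: loose steel hinge, about 70 x 44 x 11 mm, lying on the door; origin at its underside. Leave alone.
- screw_cup: loose small blue plastic cup, 56 mm wide, 40 mm high, standing on the door; origin at its underside. Leave alone.
- bumper_block: loose wood block 30 x 45 x 20 mm, on the door; origin at its underside. Leave alone.
- screwdriver: loose screwdriver on the bench, left; origin at its underside. Leave alone.
- glue: loose white glue bottle, 60 mm wide, 170 mm high, on the bench beyond the door; origin at its underside. Leave alone.
- tape_measure: loose yellow tape measure 70 x 36 x 60 mm, on the bench, right; origin at its underside. Leave alone.

How it is judged:
On the way, in this order (a step that is already met when the one before it is completed fails the run):
1. fingertips press the seal lightly (over 1 mm) at the green-dot end, within 15 mm of m0 (horizontal distance between the grasp point and m0 below 0.015 m and value of joint seal above 0.001 m and contact force between the fingers and lip above 0.2 N).
2. fingertips press the seal lightly (over 1 mm) 40 mm along, within 15 mm of m1 (horizontal distance between the grasp point and m1 below 0.015 m and value of joint seal above 0.001 m and contact force between the fingers and lip above 0.2 N).
3. fingertips press the seal lightly (over 1 mm) 80 mm along, within 15 mm of m2 (horizontal distance between the grasp point and m2 below 0.015 m and value of joint seal above 0.001 m and contact force between the fingers and lip above 0.2 N).
4. fingertips press the seal lightly (over 1 mm) at the bend, within 15 mm of m3 (horizontal distance between the grasp point and m3 below 0.015 m and value of joint seal above 0.001 m and contact force between the fingers and lip above 0.2 N).
5. fingertips press the seal lightly (over 1 mm) 160 mm along, within 15 mm of m4 (horizontal distance between the grasp point and m4 below 0.015 m and value of joint seal above 0.001 m and contact force between the fingers and lip above 0.2 N).
6. fingertips press the seal lightly (over 1 mm) 200 mm along, within 15 mm of m5 (horizontal distance between the grasp point and m5 below 0.015 m and value of joint seal above 0.001 m and contact force between the fingers and lip above 0.2 N).
7. fingertips press the seal lightly (over 1 mm) 240 mm along, within 15 mm of m6 (horizontal distance between the grasp point and m6 below 0.015 m and value of joint seal above 0.001 m and contact force between the fingers and lip above 0.2 N).
8. fingertips press the seal lightly (over 1 mm) at the red-dot end, within 15 mm of m7 (horizontal distance between the grasp point and m7 below 0.015 m and value of joint seal above 0.001 m and contact force between the fingers and lip above 0.2 N).
At the end, for the whole second after the job is handed in: The seal has been stroked from m0 to m7 in order and is back up (within 0.8 mm of rest); every loose thing is at rest within 15 mm of where it began (value of joint seal below 0.0008 m and distance of each of knob, hinge, screw_cup, bumper_block, screwdriver, glue, tape_measure from where it was at the start of the episode below 0.015 m and linear speed of each of knob, hinge, screw_cup, bumper_block, screwdriver, glue, tape_measure below 0.02 m/s); the robot touches nothing.
It fails at once if the seal is pushed nearly home (over 7.5 mm) (value of joint seal above 0.0075 m).
It fails at once if the fingers lift off, or come down on, the seal between its ends (TCP within 18 mm of one of m1 to m6 in plan and lower than 80 mm, with the seal not pressed) ((horizontal distance between the grasp point and m1 below 0.018 m or horizontal distance between the grasp point and m2 below 0.018 m or horizontal distance between the grasp point and m3 below 0.018 m or horizontal distance between the grasp point and m4 below 0.018 m or horizontal distance between the grasp point and m5 below 0.018 m or horizontal distance between the grasp point and m6 below 0.018 m) and height (world z) of the grasp point below 0.08 m and value of joint seal below 0.0002 m).
It fails at once if the fingers press on the door, rails or seal with over 15 N (contact force between the fingers and door above 15 N).
It fails at once if a loose thing is lifted or moved by more than 15 mm (distance of any of knob, hinge, screw_cup, bumper_block, screwdriver, glue, tape_measure from where it was at the start of the episode above 0.015 m).
It also fails if it takes over 51 s, if anything falls off the work surface, if the arm or the gripper's body presses on something with over 40 N, if the wrist force passes 120 N, or if a joint passes its speed limit or range.

## Robot

A 7-joint arm with a two-finger parallel gripper is mounted at the origin on the work surface. World frame = base frame: x ahead of the robot, y to its left, z up, the work surface at z = 0. Lengths are in m, angles in rad, forces in N, time in s.
With the tool pointing down it reaches from about 0.4 to 0.875 m from the base axis. Payload 19.3 kg.
Tool frame: the origin (TCP) lies between the finger pads, 19 mm behind the fingertips; this is the grasp point; z points along the fingers, y is the line along which they close (so a half turn about z gives the same grasp; the last joint's range is limited). The gripper opens to 85 mm and grips with 20 to 120 N. Pads are 22 mm wide; open, the fingers measure 114 mm over their backs; the gripper's body (76 mm by 85 mm) begins 54 mm behind the grasp point. The pads swing forward as they close: fully open they stand 13 mm farther back than shut.
Start: joints at [1.25, 0.521, -0.036, 1.599, 0.021, 1.021, -0.113], TCP at [0.155, -0.605, 0.25] pointing down, gripper open.
Joint ranges: [-2.91, 2.91], [-0.3, 2.13], [-1.5, 1.42], [0.17, 2.43], [-1.26, 4.41], [0.16, 1.93], [-2.52, 2.52]. Speed limits (rad/s): [1.89, 1.89, 2.39, 2.39, 3.01, 3.01, 3.01].

## Interface

Orientations are given as [roll, pitch, yaw] about the fixed x, y, z axes, in that order (R = Rz(yaw) Ry(pitch) Rx(roll)).
In Python, from workcell import bot, grab_frame, regions_of gives the robot as it stands. The module is installed in compiled form; this text tells all that it offers.
- The arm moves only by the tool play_rows, never from a script. Its argument "plan" is a list of rows, each a list of 3 entries, a list of its own where there are three numbers: the shift along the tool's x, y, z in units of 2.5 cm (1.0 is 2.5 cm), then the turn, a rotation vector about the tool's x, y, z in units of 0.15 rad (1.0 is 0.15 rad), then the closure, from -1 (fully open) to 1 (shut). In form: [[[tx, ty, tz], [rx, ry, rz], jaw], ...]. A call has 1 to 20 rows; each row shifts and turns the commanded pose from where the row before left it, along the tool's axes as they then stand; what a row does not reach is not made up. A row lasts 1/8 s, in which the tool goes at most 62.5 mm and 10.7 degrees, less where a joint would pass 70% of its speed; a pose out of reach is approached as far as the arm can. A call with a number of a shift or a turn outside -1 to 1 is refused whole. A call with a gripper value outside its range is refused whole. The fingers move at their own pace and stop on an object; "newtons" is the grip in N (left out, the last holds). Time passes only in rows, so rows that do not move let the fingers close. It gives the time, the measured TCP pose, the force, the opening and the grip force at its end, in the units of the state.
- bot.observe(): the state, without advancing time (a new reading comes with each control period).
- grab_frame(name): name is "scene" or "side" or "wrist"; returns a dict with "pixels" (400x640x3 uint8, red, green, blue), "depth" (400x640 float32, m along the optical axis (not along the pixel's ray), 0 where there is no reading), "camera_matrix" (3x3 intrinsics, pixels), "R" (3x3) and "t" (3): a world point X has camera coordinates R X + t. Camera axes: x right, y down, z forward; pixel columns grow to the right and rows downward; lengths in m; the calibration is good to about 2 mm. A picture is of the moment at which its call begins.
- bot.job_done(): hands the job in; it is judged then, once.
Trained networks look in the newest picture that a camera, given by its name, has taken for a name from the list of things; names that differ only in an ending like _2 or _b are one class to them, and where a whole thing is asked for, a point or a joint stands for the part that bears it (a point fixed in the world has none). Each returns a list of dicts, best first, with "p" (0 to 1); they miss things now and then, are a little off and sometimes report something else, mostly with a low value. They report only what shows in the picture. A call takes as long as a camera call.
- regions_of(thing, camera): "mask" (400x640 bool, what is visible of it) and "box" ([left, top, right, bottom] in pixels, round what is visible of it).
The state is a dict: "clock": time; "qpos": joint angles; "qd": joint speeds; "joint_efforts": joint torques, N m; "position": TCP position; "tool_rot": TCP orientation; "force": force on the tool from outside, world axes, zero at the start; "moment": the same for the moment, N m; "grip_width": finger opening in m; "finger_force": force on a finger pad.
Only numpy, scipy, OpenCV 4.12 (cv2) and the standard library are available. Lean on these libraries where they do the work, as an engineer would, in place of code of your own. Each camera call takes 0.05 s, during which the arm holds its last target. There are 200 camera calls.

## Working session

There is one attempt and no reset: what is moved stays moved. The work goes in short steps, Python scripts to look and compute and a tool call to move; the robot and the scene stay as the last step left them, time stands still between calls to the robot, and variables do not carry over. Pictures are saved under pics/ and viewed, at most 10 in all, crops included, and the job is handed in when it is done.

Besides the shell and the picture viewer there is one more tool, called after "Call:" by a JSON object that holds its "method" and its "body". play_rows: Moves the arm, as the interface text tells. Its arguments: {"type":"object","properties":{"plan":{"type":"array"},"newtons":{"type":"number"}},"required":["plan"]}

```bash
mkdir -p pics; cat > h.py <<'E'
import numpy as np, cv2
from workcell import bot, grab_frame, regions_of
def pts(f,mask):
    v,u=np.nonzero(mask&(f["depth"]>0)); d=f["depth"][v,u]; K=f["camera_matrix"]
    c=np.stack([(u-K[0,2])/K[0,0]*d,(v-K[1,2])/K[1,1]*d,d],1)
    return (c-f["t"])@f["R"], u, v
E
python3 - <<'E'
from h import *
s=bot.observe(); print({k:np.round(v,3) for k,v in s.items()})
for n in ["scene","side"]:
    f=grab_frame(n); cv2.imwrite(f"pics/{n}0.png",f["pixels"][:,:,::-1])
    print(n,np.round(-f["R"].T@f["t"],3))
    for th in ["lip","door","m0","m7","knob","screw_cup"]:
        for r in regions_of(th,n)[:1]:
            P,u,v=pts(f,r["mask"]); print(th,round(r["p"],2),np.round(r["box"]),len(P),np.round(np.median(P,0),3) if len(P) else '')
    P,u,v=pts(f,np.ones((400,640),bool)); px=f["pixels"][v,u].astype(int)
    for c,m in {"green":(px[:,1]>px[:,0]+50)&(px[:,1]>px[:,2]+50),"red":(px[:,0]>px[:,1]+80)&(px[:,0]>px[:,2]+80)}.items():
        m&=(P[:,2]>0.005)&(P[:,2]<.03)
        if m.any(): print(c,m.sum(),np.round(np.median(P[m],0),4),np.median(u[m]),np.median(v[m]),np.round(P[m].std(0),3))
E
```

```text
{'clock': np.float64(0.0), 'qpos': array([ 1.25 ,  0.522, -0.036,  1.6  ,  0.021,  1.021, -0.113]), 'qd': array([-0.002,  0.   ,  0.002,  0.001, -0.001, -0.001, -0.   ]), 'joint_efforts': array([ 0.0000e+00, -9.2712e+01,  1.9800e+00, -3.6993e+01,  1.8000e-02,
        8.0000e-03,  0.0000e+00]), 'position': array([ 0.155, -0.605,  0.249]), 'tool_rot': array([-3.14 ,  0.   ,  0.251]), 'force': array([-0.724,  0.18 , -0.372]), 'moment': array([ 0.034,  0.019, -0.023]), 'finger_force': np.float64(0.0), 'grip_width': np.float64(0.085)}
scene [ 1.049 -0.711  1.346]
lip 0.64 [265. 190. 327. 255.] 474 [ 0.553 -0.156  0.036]
door 0.68 [216. 159. 342. 274.] 7068 [ 0.477 -0.134  0.019]
m0 0.82 [216. 159. 339. 272.] 7019 [ 0.478 -0.136  0.019]
m7 0.82 [216. 159. 339. 272.] 7019 [ 0.478 -0.136  0.019]
knob 0.49 [274. 223. 286. 227.] 58 [ 0.504 -0.168  0.044]
screw_cup 0.79 [234. 193. 252. 214.] 265 [ 0.366 -0.175  0.042]
green 17 [ 0.5192 -0.2863  0.0208] 259.0 258.0 [0.004 0.004 0.003]
red 156 [0.4385 0.4979 0.0221] 375.0 93.0 [0.042 0.154 0.005]
side [0.356 0.971 0.87 ]
lip 0.79 [332. 177. 347. 227.] 224 [ 0.547 -0.11   0.037]
door 0.83 [320. 171. 408. 258.] 4178 [ 0.464 -0.083  0.018]
m0 0.62 [314. 171. 407. 261.] 4363 [ 0.463 -0.084  0.018]
m7 0.62 [314. 171. 407. 261.] 4363 [ 0.463 -0.084  0.018]
knob 0.56 [345. 186. 356. 198.] 69 [ 0.498 -0.157  0.041]
screw_cup 0.52 [378. 186. 391. 202.] 206 [ 0.369 -0.169  0.043]
green 6 [ 0.5162 -0.2881  0.0188] 349.5 175.5 [0.003 0.005 0.001]
red 489 [0.4275 0.5088 0.0229] 331.0 369.0 [0.032 0.084 0.004]
```

```bash
python3 - <<'E'
import cv2,numpy as np
a=cv2.imread("pics/scene0.png")[140:290,190:390]
b=cv2.imread("pics/side0.png")[150:280,280:440]
cv2.imwrite("pics/a.png",cv2.resize(a,(800,600),interpolation=cv2.INTER_CUBIC))
E
```

```text
(no output)
```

View pics/a.png

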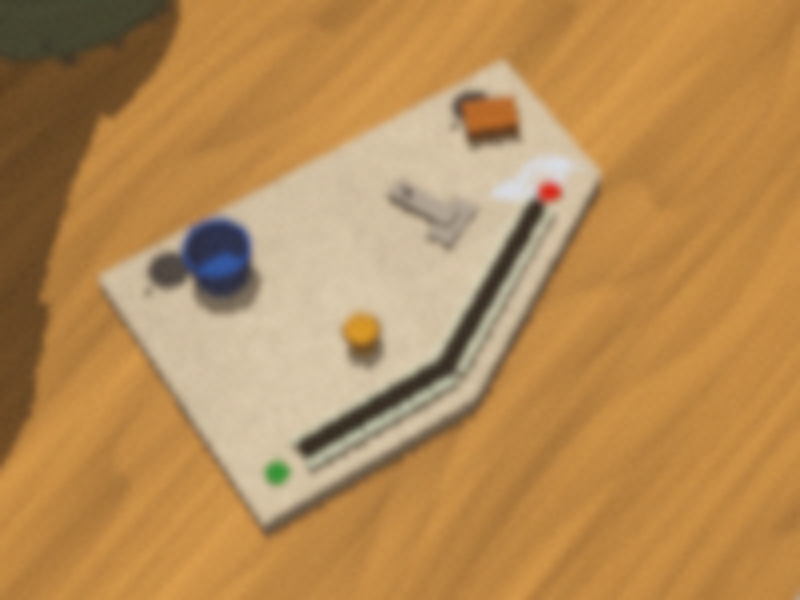

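```bash
cat >> h.py <<'E'
from scipy.optimize import least_squares
L=[-.008,.04,.08,.12,.16,.2,.24,.288]
def model(p,s):
    x,y,th=p; s=np.atleast_1d(s)[:,None]-.12
    a=np.array([np.cos(th),np.sin(th)]); b=np.array([np.cos(th+np.pi/6),np.sin(th+np.pi/6)])
    return np.array([x,y])+np.where(s<0,s*a,s*b)
def fit(Q,p0,dots=None):
    S=np.linspace(-.008,.288,300)
    def r(p):
        M=model(p,S); d=Q[:,None,:]-M[None]; i=(d**2).sum(2).argmin(1)
        e=d[np.arange(len(Q)),i].ravel()
        if dots is not None: e=np.r_[e,((model(p,[-.03,.31])-dots)*5).ravel()]
        return e
    return least_squares(r,p0,loss="soft_l1",f_scale=.004)
def lipfit(f,cam,p0,verbose=True):
    r=regions_of("lip",cam)[0]
    P,u,v=pts(f,r["mask"]); k=abs(P[:,2]-.037)<.006; P=P[k]
    px=f["pixels"][v[k],u[k]].max(1)
    Q=P[px<90]; z=np.median(Q[:,2])
    Q=Q[np.random.default_rng(0).choice(len(Q),min(600,len(Q)),False)]
    s=fit(Q[:,:2],p0); print(cam,round(r["p"],2),len(Q),"z",round(z,4),"fit",np.round(s.x,4),"cost",round(s.cost*1e6/len(Q),2))
    return s.x
E
python3 - <<'E'
from h import *
for n in ["scene","side"]:
    f=grab_frame(n); p=lipfit(f,n,[.555,-.13,1.4])
    print(np.round(model(p,[-.03,0,.12,.28,.31]),4).tolist())
    for nm,m in {"knob":0,"hinge":0,"screw_cup":0,"bumper_block":0}.items():
        r=regions_of(nm,n)
        if r: 
            P,_,_=pts(f,r[0]["mask"]); print(nm,round(r[0]["p"],2),np.round(np.median(P,0),3), np.round(np.min(np.linalg.norm(P[:,None,:2]-model(p,np.linspace(0,.28,57))[None],axis=2)),3))
    P,u,v=pts(f,np.ones((400,640),bool)); px=f["pixels"][v,u].astype(int)
    m=(px[:,0]>px[:,1]+80)&(px[:,0]>px[:,2]+80)&(np.linalg.norm(P[:,:2]-model(p,[.31]),axis=1)<.04)
    print("red",m.sum(),np.round(P[m].mean(0),4)); 
E
```

```text
scene 0.89 269 z 0.0369 fit [ 0.5715 -0.1447  1.2449] cost 4.31
[[0.5234, -0.2868], [0.533, -0.2583], [0.5715, -0.1447], [0.54, 0.0122], [0.5342, 0.0416]]
knob 0.55 [ 0.505 -0.169  0.044] 0.042
hinge 0.52 [ 0.478 -0.037  0.027] 0.046
screw_cup 0.81 [ 0.365 -0.177  0.042] 0.151
bumper_block 0.7 [0.458 0.06  0.036] 0.08
red 20 [0.5332 0.0402 0.0192]
side 0.61 193 z 0.0367 fit [ 0.5654 -0.1342  1.2565] cost 5.79
[[0.519, -0.2768], [0.5283, -0.2483], [0.5654, -0.1342], [0.5321, 0.0223], [0.5259, 0.0517]]
knob 0.4 [ 0.499 -0.155  0.041] 0.041
hinge 0.69 [0.713 0.246 0.094] 0.244
screw_cup 0.65 [ 0.365 -0.17   0.044] 0.149
bumper_block 0.44 [0.453 0.071 0.036] 0.06
red 16 [0.5308 0.0382 0.0187]
```

Call:
{"method": "play_rows", "body": {"plan": [[[0,0,0],[0,0,0.835],1],[[0,0,0],[0,0,0.835],1],[[0.83,-1,-0.1],[0,0,0],1],[[0.83,-1,-0.1],[0,0,0],1],[[0.83,-1,-0.1],[0,0,0],1],[[0.83,-1,-0.1],[0,0,0],1],[[0.83,-1,-0.1],[0,0,0],1],[[0.83,-1,-0.1],[0,0,0],1],[[0.83,-1,-0.1],[0,0,0],1],[[0.83,-1,-0.1],[0,0,0],1],[[0.83,-1,-0.1],[0,0,0],1],[[0.83,-1,-0.1],[0,0,0],1],[[0.83,-1,-0.1],[0,0,0],1],[[0.83,-1,-0.1],[0,0,0],1],[[0.83,-1,-0.1],[0,0,0],1],[[0.83,-1,-0.1],[0,0,0],1],[[0.83,-1,-0.1],[0,0,0],1],[[0.83,-1,-0.1],[0,0,0],1],[[0.83,-1,-0.1],[0,0,0],1],[[0,0,0],[0,0,0],1]], "newtons": 20}}

```text
clock: 3.8
position: [0.509, -0.1782, 0.2926]
tool_rot: [-3.141, -0.001, 0.004]
force: [0.2, -0.7, -0.0]
grip_width: 0.0
finger_force: 0.0
```

```bash
python3 - <<'E'
from h import *
s=bot.observe(); print({k:np.round(s[k],4).tolist() for k in ["clock","qpos","position","tool_rot","force","grip_width"]})
f=grab_frame("wrist"); cv2.imwrite("pics/w1.png",f["pixels"][:,:,::-1])
try:
    p=lipfit(f,"wrist",[.5715,-.1447,1.245]); print(np.round(model(p,[-.03,0,.12,.28,.31]),4).tolist())
except Exception as e: print(e)
P,u,v=pts(f,np.ones((400,640),bool)); px=f["pixels"][v,u].astype(int)
for c,m in {"green":(px[:,1]>px[:,0]+50)&(px[:,1]>px[:,2]+50),"red":(px[:,0]>px[:,1]+80)&(px[:,0]>px[:,2]+80)}.items():
    m&=(abs(P[:,2]-.019)<.01)
    if m.any(): print(c,m.sum(),np.round(np.mean(P[m],0),4),u[m].mean(),v[m].mean())
E
```

```text
{'clock': 3.8, 'qpos': [0.357, 0.3433, -0.1686, 1.7701, 0.0648, 1.0332, -1.4023], 'position': [0.509, -0.1782, 0.2926], 'tool_rot': [-3.1409, -0.0006, 0.0037], 'force': [0.2012, -0.6803, -0.0257], 'grip_width': 0.0}
wrist 0.57 600 z 0.0365 fit [ 0.5699 -0.1448  1.2404] cost 6.57
[[0.5212, -0.2867], [0.5309, -0.2584], [0.5699, -0.1448], [0.5391, 0.0122], [0.5334, 0.0416]]
red 134 [0.5334 0.0414 0.0182] 166.73134328358208 151.84328358208955
```

View pics/w1.png

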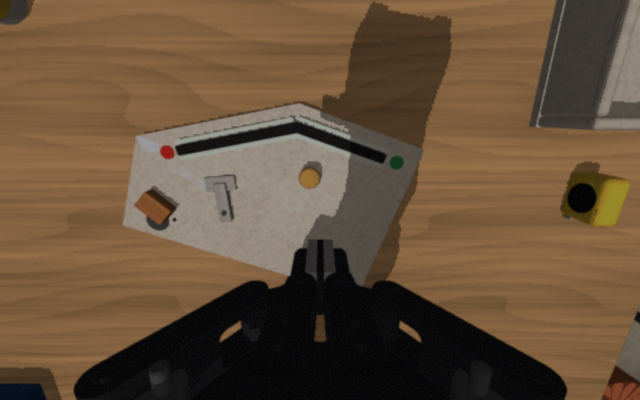

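Call:
{"method": "play_rows", "body": {"plan": [[[0.09,0.32,0.84],[0,0,0],1],[[0.09,0.32,0.84],[0,0,0],1],[[0.09,0.32,0.84],[0,0,0],1],[[0.09,0.32,0.84],[0,0,0],1],[[0.09,0.32,0.84],[0,0,0],1],[[0.09,0.32,0.84],[0,0,0],1],[[0.09,0.32,0.84],[0,0,0],1],[[0.09,0.32,0.84],[0,0,0],1],[[0.09,0.32,0.84],[0,0,0],1],[[0.09,0.32,0.84],[0,0,0],1],[[0,0,0],[0,0,0],1],[[0,0,0],[0,0,0],1],[[0,0,0],[0,0,0],1]]}}

```text
clock: 5.52
position: [0.5306, -0.2603, 0.0833]
tool_rot: [3.141, -0.001, 0.001]
force: [0.2, -0.5, -0.2]
grip_width: -0.0003
finger_force: 0.0
```

```bash
python3 - <<'E'
from h import *
s=bot.observe(); print({k:np.round(s[k],4).tolist() for k in ["clock","position","tool_rot","force","grip_width"]})
f=grab_frame("wrist"); cv2.imwrite("pics/w2.png",f["pixels"][:,:,::-1])
try:
    p=lipfit(f,"wrist",[.5705,-.1447,1.243]); print(np.round(model(p,[-.03,0,.12,.28,.31]),4).tolist())
except Exception as e: print(e)
P,u,v=pts(f,np.ones((400,640),bool)); px=f["pixels"][v,u].astype(int)
for c,m in {"green":(px[:,1]>px[:,0]+40)&(px[:,1]>px[:,2]+20),"red":(px[:,0]>px[:,1]+80)&(px[:,0]>px[:,2]+80)}.items():
    m&=(abs(P[:,2]-.019)<.01)
    if m.any(): print(c,m.sum(),np.round(np.mean(P[m],0),4),u[m].mean(),v[m].mean())
for i in range(6): print(np.round(bot.observe()["force"],2), end=' ')
E
```

```text
{'clock': 5.525, 'position': [0.5306, -0.2603, 0.0833], 'tool_rot': [3.1412, -0.0011, 0.0005], 'force': [0.1873, -0.5159, -0.2385], 'grip_width': -0.0003}
wrist 0.87 600 z 0.0365 fit [ 0.5702 -0.1447  1.2447] cost 6.55
[[0.5222, -0.2868], [0.5318, -0.2584], [0.5702, -0.1447], [0.5388, 0.0122], [0.533, 0.0416]]
green 421 [ 0.5201 -0.2868  0.0186] 357.38479809976246 236.75059382422802
[-0.26  0.06  0.28] [-0.26  0.06  0.28] [-0.26  0.06  0.28] [-0.26  0.06  0.28] [-0.26  0.06  0.28] [-0.26  0.06  0.28]
```

View pics/w2.png

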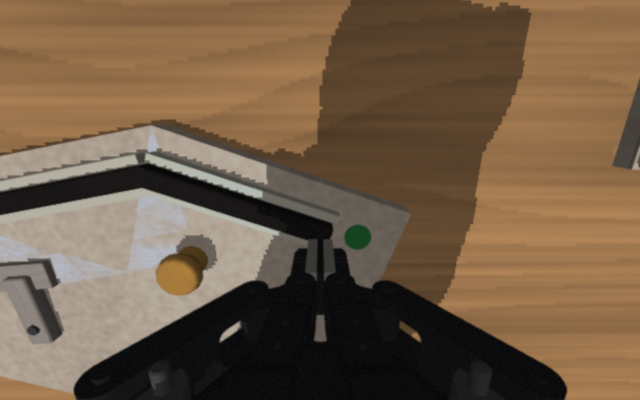

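Call:
{"method": "play_rows", "body": {"plan": [[[0.03,-0.05,0.3],[0,0,0],1],[[0,0,0.3],[0,0,0],1],[[0,0,0.3],[0,0,0],1],[[0,0,0.1],[0,0,0],1],[[0,0,0],[0,0,0],1],[[0,0,0],[0,0,0],1],[[0,0,0],[0,0,0],1]]}}

```text
clock: 6.5
position: [0.5311, -0.2592, 0.0577]
tool_rot: [3.141, -0.0, 0.0]
force: [0.1, -0.1, 0.8]
grip_width: -0.0002
finger_force: 0.0
```

Call:
{"method": "play_rows", "body": {"plan": [[[0,0,0.05],[0,0,0],1],[[0,0,0.05],[0,0,0],1],[[0,0,0],[0,0,0],1],[[0,0,0],[0,0,0],1],[[0,0,0],[0,0,0],1]]}}

```text
clock: 7.12
position: [0.5311, -0.2592, 0.0551]
tool_rot: [3.142, -0.0, 0.0]
force: [0.5, -1.0, 2.3]
grip_width: 0.0002
finger_force: 0.9
```

Call:
{"method": "play_rows", "body": {"plan": [[[0,0,0.05],[0,0,0],1],[[0,0,0.05],[0,0,0],1],[[0,0,0],[0,0,0],1],[[0,0,0],[0,0,0],1],[[0,0,0],[0,0,0],1]]}}

```text
clock: 7.75
position: [0.531, -0.2592, 0.0526]
tool_rot: [3.142, -0.0, 0.0]
force: [0.1, -0.9, 3.7]
grip_width: 0.0
finger_force: 1.8
```

```bash
python3 - <<'E'
from h import *
F=[]
for i in range(5): grab_frame("side"); s=bot.observe(); F.append(s["force"])
print(np.mean(F,0),np.std(F,0),s["position"],s["finger_force"],s["clock"])
E
```

```text
[ 0.17823319 -0.56621314  3.8763113 ] [0.45505814 0.55059896 0.3137075 ] [ 0.5310566  -0.25909806  0.0525296 ] 1.787340547889471 8.0
```

Call:
{"method": "play_rows", "body": {"plan": [[[0.08,-0.23,0],[0,0,0],1],[[0.08,-0.23,0],[0,0,0],1],[[0.08,-0.23,0],[0,0,0],1],[[0.08,-0.23,0],[0,0,0],1],[[0.08,-0.23,0],[0,0,0],1],[[0.08,-0.23,0],[0,0,0],1],[[0.08,-0.23,0],[0,0,0],1],[[0.08,-0.23,0],[0,0,0],1],[[0,0,0],[0,0,0],1],[[0,0,0],[0,0,0],1]]}}

```text
clock: 9.25
position: [0.5472, -0.2125, 0.0525]
tool_rot: [-3.141, -0.0, 0.001]
force: [0.8, 1.5, 3.8]
grip_width: -0.0
finger_force: 1.8
```

Call:
{"method": "play_rows", "body": {"plan": [[[0.08,-0.23,0],[0,0,0],1],[[0.08,-0.23,0],[0,0,0],1],[[0.08,-0.23,0],[0,0,0],1],[[0.08,-0.23,0],[0,0,0],1],[[0.08,-0.23,0],[0,0,0],1],[[0.08,-0.23,0],[0,0,0],1],[[0.08,-0.23,0],[0,0,0],1],[[0.08,-0.23,0],[0,0,0],1],[[0.08,-0.23,0],[0,0,0],1],[[0.08,-0.23,0],[0,0,0],1],[[0.07,-0.22,0],[0,0,0],1],[[0.07,-0.22,0],[0,0,0],1],[[0,0,0],[0,0,0],1],[[0,0,0],[0,0,0],1]]}}

```text
clock: 11.0
position: [0.5707, -0.144, 0.0525]
tool_rot: [-3.141, -0.0, 0.001]
force: [0.8, 2.5, 4.7]
grip_width: -0.0006
finger_force: 1.8
```

Call:
{"method": "play_rows", "body": {"plan": [[[-0.05,-0.24,0],[0,0,0],1],[[-0.05,-0.24,0],[0,0,0],1],[[-0.05,-0.24,0],[0,0,0],1],[[-0.05,-0.24,0],[0,0,0],1],[[-0.05,-0.24,0],[0,0,0],1],[[-0.05,-0.24,0],[0,0,0],1],[[-0.05,-0.24,0],[0,0,0],1],[[-0.05,-0.24,0],[0,0,0],1],[[-0.05,-0.24,0],[0,0,0],1],[[-0.05,-0.24,0],[0,0,0],1],[[-0.05,-0.24,0],[0,0,0],1],[[-0.05,-0.24,0],[0,0,0],1],[[-0.05,-0.24,0],[0,0,0],1],[[0,0,0],[0,0,0],1],[[0,0,0],[0,0,0],1]]}}

```text
clock: 12.88
position: [0.5541, -0.0661, 0.0524]
tool_rot: [-3.141, 0.0, 0.001]
force: [0.1, 2.7, 3.3]
grip_width: 0.0001
finger_force: 1.8
```

Call:
{"method": "play_rows", "body": {"plan": [[[-0.05,-0.24,0],[0,0,0],1],[[-0.05,-0.24,0],[0,0,0],1],[[-0.04,-0.24,0],[0,0,0],1],[[-0.05,-0.24,0],[0,0,0],1],[[-0.04,-0.24,0],[0,0,0],1],[[-0.05,-0.24,0],[0,0,0],1],[[-0.05,-0.24,0],[0,0,0],1],[[-0.04,-0.24,0],[0,0,0],1],[[-0.05,-0.24,0],[0,0,0],1],[[-0.05,-0.24,0],[0,0,0],1],[[-0.04,-0.24,0],[0,0,0],1],[[-0.05,-0.24,0],[0,0,0],1],[[-0.04,-0.24,0],[0,0,0],1],[[0,0,0],[0,0,0],1],[[0,0,0],[0,0,0],1],[[0,0,0],[0,0,0],1]]}}

```text
clock: 14.88
position: [0.5392, 0.0116, 0.0525]
tool_rot: [-3.141, 0.0, 0.0]
force: [-0.4, 2.6, 4.0]
grip_width: 0.0001
finger_force: 1.8
```

Within 1 mm of m7 with about 4 N of force; now straight up.

Call:
{"method": "play_rows", "body": {"plan": [[[0,0,-0.1],[0,0,0],1],[[0,0,-0.2],[0,0,0],1],[[0,0,-0.4],[0,0,0],1],[[0,0,-0.8],[0,0,0],1],[[0,0,-0.8],[0,0,0],1],[[0,0,-0.8],[0,0,0],1],[[0,0,-0.8],[0,0,0],1],[[0,0,-0.8],[0,0,0],1],[[0,0,-0.8],[0,0,0],1],[[0,0,0],[0,0,0],1],[[0,0,0],[0,0,0],1],[[0,0,0],[0,0,0],1],[[0,0,0],[0,0,0],1]]}}

```text
clock: 16.5
position: [0.539, 0.0114, 0.1896]
tool_rot: [3.142, 0.001, 0.0]
force: [-0.9, -0.6, -0.0]
grip_width: 0.0002
finger_force: 0.0
```

```bash
python3 - <<'E'
from h import *
f=grab_frame("wrist"); lipfit(f,"wrist",[.5704,-.1447,1.244])
s=bot.observe(); print(s["position"],s["force"],s["clock"]); print(bot.job_done())
E
```

```text
wrist 0.95 600 z 0.0368 fit [ 0.5703 -0.1443  1.2316] cost 6.35
[0.53905458 0.01139658 0.18969406] [-0.46119825 -0.17401301  0.408977  ] 16.6
the job is handed in; nothing more can be done
None
```

I stroked the seal in one pass from the green-dot end, round the bend, to the red-dot end, sinking it about 3.5 mm at roughly 4 N; it sprang back up (top measured at 36.8 mm), nothing else was touched as far as the readings show, and I handed the job in at 16.6 s (no verdict was returned).

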